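# Latch the green sewing case

### The job

The lid of the green sewing case is standing ajar. Tip its wire loop over so that the loop's crossbar lies behind the keeper on the lid, then throw the red lever right over and press it flat until it snaps down and clamps the lid shut. Leave the blue case latched and the bottle where it stands.

Things in the scene. Friction and masses are not known exactly. Their poses are not given: they have to be found in the camera images.
- green_pivot (a point): Midpoint of the red lever's hinge, 12 mm above the flat top of the green case. Axes: z up, y along that hinge, x level, from the lid half to the back half. The case is fixed and upright, 150 mm tall, 200 mm long (y), 170 mm deep (x). Its lid half (x -105 to -20 mm from here) is hinged at its foot; a springy seal holds its top 9 mm ajar towards -x.
- green_lever (a joint): Red lever of the green case, rad: a plate 22 mm wide, 4 mm thick, 62 mm long from its hinge. 0: flat along +x of green_pivot, clamped, on a stop (top face 14 mm above the case). 1.57: upright. Starts at 2.15 to 2.5, leaning towards the lid; stop at 2.6. Friction holds it. With the loop hooked it needs a few newtons; below about 0.4 (dead centre) it snaps flat.
- green_bar (a point): Middle of the crossbar (6 mm thick, along y) of the green case's wire loop. Its two side wires, 37 mm clear between, are hinged on the lever 22 mm from green_pivot; bar 72 mm from that hinge. At the start the loop leans back (+x) on a stop, bar about 90 mm above the case. It swings freely: pushed towards -x past upright it falls over the keeper by itself and lies on the lid.
- green_keeper (a point): Where the crossbar's centre sits when hooked and drawn tight, on the lid of the green case; axes as green_pivot (tilting up to 0.07 rad with the lid). The steel keeper is 24 mm wide (y), 14 mm tall; its post is on the +x side of this point, its lip reaches 3 mm past it towards -x, 9 mm clear below. It lies 57 mm from green_pivot towards -x with the lid ajar, 50 mm when clamped.
- blue_lever (a joint): Lever of the blue case, rad; a second case of the same build beside the green one, already clamped: 0 is flat. Leave it so.
- bottle_mid (a point): Centre of a standing water bottle with a blue label, 68 mm thick, 200 mm tall, beside the cases. Leave it standing. (A yellow spool and a black dish also stand about.)

How it is judged:
On the way:
1. the crossbar lies behind and below the lip of the green case's keeper (x of green_bar in the frame of green_keeper below 0.004 m and z of green_bar in the frame of green_keeper below 0.004 m and value of joint green_lever above 1 rad), for 0.2 s.
At the end, for the whole second after the job is handed in: Green lever flat (under 0.12 rad), its crossbar within 8 mm of the keeper seat, lid drawn shut (seat within 53 mm of the pivot from above), blue lever flat (under 0.12 rad), bottle upright (0.15 rad) within 30 mm of where it stood (value of joint each of green_lever, blue_lever below 0.12 rad and distance between green_bar and green_keeper below 0.008 m and horizontal distance between green_pivot and green_keeper below 0.053 m and distance of bottle_mid from where it was at the start of the episode below 0.03 m and angle between bottle_mid's own z axis and vertical below 0.15 rad); the robot touches nothing.
It fails at once if the blue case's lever is lifted (value of joint blue_lever above 0.3 rad).
It fails at once if the bottle is knocked over (angle between bottle_mid's own z axis and vertical above 0.5 rad).
It also fails if it takes over 35 s, if anything falls off the work surface, if the arm or the gripper's body presses on something with over 40 N, if the wrist force passes 120 N, or if a joint passes its speed limit or range.

### The arm

A 6-joint arm with a two-finger parallel gripper is mounted at the origin on the work surface. World frame = base frame: x ahead of the robot, y to its left, z up, the work surface at z = 0. Lengths are in m, angles in rad, forces in N, time in s.
With the tool pointing down it reaches from about 0.375 to 0.825 m from the base axis. Payload 5.5 kg.
Tool frame: the origin (TCP) lies midway between the tips of the shut fingers; the grasp point (between the pads) lies behind it (bot.hold_point_z is the z of the grasp point in the tool frame, in m); z points along the fingers, y is the line along which they close (so a half turn about z gives the same grasp; the last joint's range is limited). The gripper opens to 85 mm and grips with 20 to 120 N. Pads are 22 mm wide; open, the fingers measure 114 mm over their backs; the gripper's body (76 mm by 85 mm) begins 54 mm behind the grasp point. The pads swing forward as they close: fully open they stand 13 mm farther back than shut.
Start: joints at [-1.238, 0.314, -0.047, 1.21, 0, 1.571], TCP at [0.196, -0.567, 0.231] pointing down, gripper open.
Joint ranges: [-2.67, 2.67], [-0.69, 1.73], [-1.03, 1.25], [-2.08, 2.16], [-1.42, 1.45], [-3.14, 3.14]. Speed limits (rad/s): [2.39, 2.39, 3.01, 3.14, 3.14, 3.14].

### API

Orientations are given as a 3x3 rotation matrix whose columns are the frame's x, y, z axes.
In Python, from station import get_state, optics, finish_job, bot gives the robot as it stands. The module is installed in compiled form; this text tells all that it offers.
- The arm moves only by the shell command python3 -m creep 'ROWS'. ROWS is JSON, one flat list of numbers, 5 for each row, row after row: the opening, from 0 (shut) to 1 (fully open), then the shift along the tool's x, y, z in cm, then the turn about the tool's z in rad. In form: [claw, tx, ty, tz, roll, claw, tx, ty, tz, roll, ...]. A call has 1 to 12 rows; each row shifts and turns the commanded pose from where the row before left it, along the tool's axes as they then stand; what a row does not reach is not made up. A row lasts 1/10 s, in which the tool goes at most 50 mm and 8.59 degrees, less where a joint would pass 70% of its speed; a pose out of reach is approached as far as the arm can. A call with a gripper value outside its range is refused whole. The fingers move at their own pace and stop on an object; the grip force is fixed at half the most. Time passes only in rows, so rows that do not move let the fingers close. It gives the time, the measured TCP pose, the force, the opening and the grip force at its end, in the units of the state.
- get_state(): the state, without advancing time (a new reading comes with each control period).
- optics.get_image(name): name is "scene" or "top"; returns a dict with "color" (480x640x3 uint8, red, green, blue), "fx", "fy", "cx", "cy" (pixels), "k1" (the pictures are not rectified: a ray, as slopes to the right and down, at radius r is drawn at 1 + k1 r^2 times it, then the intrinsics apply), "view" (4x4, takes a point from world to camera coordinates). Camera axes: x right, y up, looking along -z (the intrinsics and any distortion apply to the point x, -y, -z); pixel columns grow to the right and rows downward; lengths in m; the calibration is good to about 2 mm. A picture is of the moment at which its call begins. There is no depth.
- finish_job(): hands the job in; it is judged then, once.
The state is a dict: "time": time; "q": joint angles; "joint_vel": joint speeds; "joint_efforts": joint torques, N m; "tool_pos": TCP position; "tool_rot": TCP orientation; "ft_force": force on the tool from outside, world axes, zero at the start; "wrist_torque": the same for the moment, N m; "gripper_width": opening from 0.0 (shut) to 1.0 (fully open); "grasp_force": force on a finger pad.
Only numpy, scipy, OpenCV 4.12 (cv2) and the standard library are available. Lean on these libraries where they do the work, as an engineer would, in place of code of your own. Each camera call takes 0.05 s, during which the arm holds its last target. There are 200 camera calls.

## Working session

There is one attempt and no reset: what is moved stays moved. The work goes in short steps, Python scripts to look and compute and a shell command to move; the robot and the scene stay as the last step left them, time stands still between calls to the robot, and variables do not carry over. Pictures are saved under pics/ and viewed, at most 10 in all, crops included, and the job is handed in when it is done.

```bash
mkdir -p pics; cat > h.py <<'E'
import numpy as np, cv2, pickle
from station import get_state, optics, bot
def grab(n,tag):
    d=optics.get_image(n); cv2.imwrite(f'pics/{tag}.png',d['color'][:,:,::-1]); pickle.dump({k:d[k] for k in d},open(f'{tag}.pkl','wb')); return d
def ray(d,u,v):
    xd,yd=(u-d['cx'])/d['fx'],(v-d['cy'])/d['fy']; x,y=xd,yd
    for _ in range(20):
        s=1+d['k1']*(x*x+y*y); x,y=xd/s,yd/s
    V=np.array(d['view']);R=V[:3,:3];t=V[:3,3]
    r=R.T@np.array([x,-y,-1]); return -R.T@t, r/np.linalg.norm(r)
def atz(d,u,v,z):
    o,r=ray(d,u,v); return o+r*(z-o[2])/r[2]
def tri(d1,p1,d2,p2):
    o1,a=ray(d1,*p1);o2,b=ray(d2,*p2)
    s=np.linalg.lstsq(np.c_[a,-b],o2-o1,rcond=None)[0]
    P,Q=o1+s[0]*a,o2+s[1]*b; return (P+Q)/2,np.linalg.norm(P-Q)
def proj(d,P):
    V=np.array(d['view']);c=V[:3,:3]@P+V[:3,3];x,y=c[0]/-c[2],-c[1]/-c[2];s=1+d['k1']*(x*x+y*y)
    return d['fx']*x*s+d['cx'],d['fy']*y*s+d['cy']
E
python3 - <<'E'
from h import *
for n in('scene','top'):
    d=grab(n,n+'0'); print(n,d['fx'],d['k1'],np.round(ray(d,320,240),3))
s=get_state(); print(s['time'],s['tool_pos'],np.round(s['tool_rot'],2),bot.hold_point_z)
E
```

```text
scene 580.405452717561 -0.03156610055940398 [[ 1.533  0.054  0.829]
 [-0.83   0.087 -0.551]]
top 509.3086123679653 0.048223582105909574 [[ 0.436  0.107  1.274]
 [ 0.08   0.016 -0.997]]
0.1 [ 0.195859   -0.56661728  0.23052673] [[ 0.95  0.33 -0.  ]
 [ 0.33 -0.95  0.  ]
 [ 0.   -0.   -1.  ]] -0.0187
```

View pics/scene0.png

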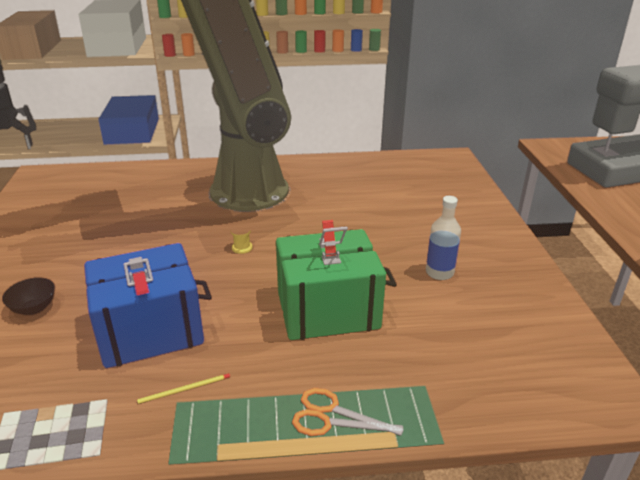

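View pics/top0.png

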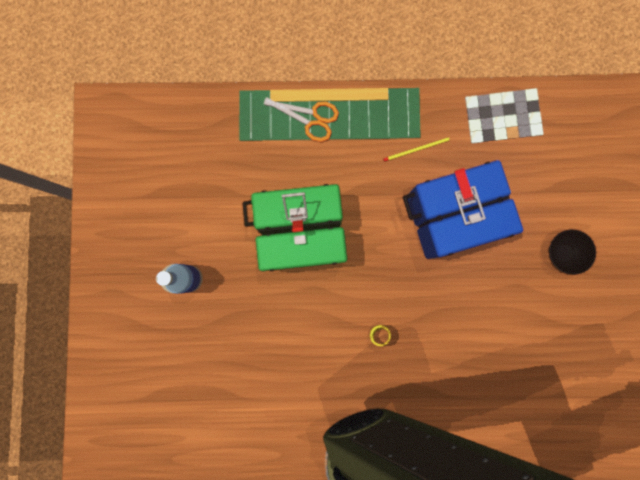

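The green case is at top-view pixel (300,227), its lid half nearer the robot, with the keeper at about (300,239). The bottle is at (180,279) and blue case at (465,210). I'll zoom in on the latch.

```bash
python3 - <<'E'
import cv2,numpy as np
a=cv2.imread('pics/top0.png')[175:280,235:355]; b=cv2.imread('pics/scene0.png')[215:335,270:400]
a=cv2.resize(a,None,fx=3.3,fy=3.3,interpolation=2);b=cv2.resize(b,None,fx=3,fy=3,interpolation=2)
# scales: top 3.3, scene 3
c=np.zeros((365,800,3),np.uint8);c[:a.shape[0],:a.shape[1]]=a;c[:b.shape[0],405:405+b.shape[1]]=b
cv2.imwrite('pics/crop0.png',c)
E
```

```text
(no output)
```

View pics/crop0.png

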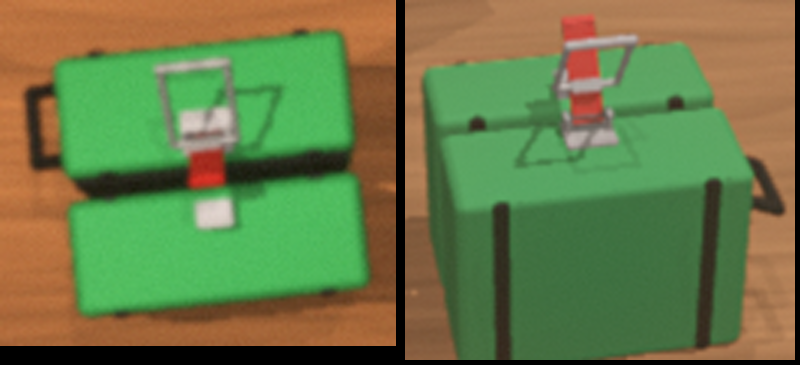

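```bash
python3 - <<'E'
from h import *
t=pickle.load(open('top0.pkl','rb'));s=pickle.load(open('scene0.pkl','rb'))
T=lambda x,y:(235+x/3.3,175+y/3.3)
S=lambda x,y:(270+(x-405)/3,215+y/3)
print('bar',tri(t,T(194,67),s,S(601,43)))
print('levertip',tri(t,T(206,186),s,S(578,17)))
for n,p in dict(kp=(214,214)).items(): print(n,atz(t,*T(*p),.162))
print('plate c',atz(t,*T(205,122),.154),'plate scene',atz(s,*S(591,140),.152))
for p in((56,62),(343,32),(72,203),(353,176),(80,316),(367,286)): print(p,atz(t,*T(*p),.15))
for p in((423,70),(687,43),(442,135),(730,110),(457,212),(750,178)): print(p,atz(s,*S(*p),.15))
print('bottle',atz(t,180,279,.12))
E
```

```text
bar (array([0.61225321, 0.17823103, 0.24074986]), np.float64(0.0032785357943848578))
levertip (array([0.54021766, 0.17250706, 0.21635769]), np.float64(0.002326135479957625))
kp [0.52670294 0.16950241 0.162     ]
plate c [0.58944578 0.17537185 0.154     ] plate scene [0.59282448 0.17748014 0.152     ]
(56, 62) [0.63229938 0.27591909 0.15      ]
(343, 32) [0.64990992 0.08163183 0.15      ]
(72, 203) [0.53647378 0.26547902 0.15      ]
(353, 176) [0.5519464  0.07646775 0.15      ]
(80, 316) [0.46061923 0.260357   0.15      ]
(367, 286) [0.47791398 0.06833816 0.15      ]
(423, 70) [0.49461932 0.06886204 0.15      ]
(687, 43) [0.4756643  0.26171631 0.15      ]
(442, 135) [0.57551027 0.07871733 0.15      ]
(730, 110) [0.56332105 0.27708996 0.15      ]
(457, 212) [0.6602512  0.08435704 0.15      ]
(750, 178) [0.64126841 0.27571425 0.15      ]
bottle [0.44540771 0.44305007 0.12      ]
```

```bash
python3 -m creep '[0,3.4,-2.8,-0.8,0, 0,3.4,-2.8,-0.8,0, 0,3.4,-2.8,-0.8,0, 0,3.4,-2.8,-0.8,0, 0,3.4,-2.8,-0.8,0, 0,3.4,-2.8,-0.8,0, 0,3.4,-2.8,-0.8,0, 0,3.4,-2.8,-0.8,0, 0,3.4,-2.8,0,0, 0,3.4,-2.8,0,0, 0,3.4,-2.8,0,0, 0,3.4,-2.8,0,0]'
cat >> h.py <<'E'
def to(x,y,z):
    s=get_state(); R=np.array(s['tool_rot']); p=np.array(s['tool_pos'])
    print('t',s['time'],'pos',np.round(p,4),'yaw x',round(float(np.arctan2(R[1,0],R[0,0])),3),'F',np.round(s['ft_force'],1),'shift cm',np.round(R.T@(np.array([x,y,z])-p)*100,2))
E
python3 -c "
from h import *
to(.65,.179,.29)"
```

```text
time: 1.3
tool_pos: [0.4723, -0.1145, 0.2951]
tool_rot: [[0.945, 0.327, -0.0], [0.327, -0.945, -0.0], [-0.0, 0.0, -1.0]]
ft_force: [0.2, -0.9, 0.1]
gripper_width: 0.003
grasp_force: 0.0
t 1.3 pos [ 0.4723 -0.1145  0.2951] yaw x 0.333 F [ 0.2 -0.9  0.1] shift cm [ 26.38 -21.93   0.51]
```

```bash
python3 -m creep '[0,3.3,-2.7,0,0, 0,3.3,-2.7,0,0, 0,3.3,-2.7,0,0, 0,3.3,-2.7,0,0, 0,3.3,-2.7,0,0, 0,3.3,-2.7,0,0, 0,3.3,-2.7,0,0, 0,2.8,-2.4,0,0, 0,0,0,0,0.12, 0,0,0,0,0.12, 0,0,0,0,0, 0,0,0,0,0]' >/dev/null
python3 -c "
from h import *
to(.65,.179,.232)"
```

```text
t 2.5 pos [0.6551 0.1267 0.2947] yaw x 0.173 F [-1.   0.3 -0.1] shift cm [ 0.42 -5.    6.47]
```

```bash
python3 -m creep '[0,0,-2.6,0,0.08, 0,0,-2.6,0,0, 0,0,0,2,0, 0,0,0,2,0, 0,0,0,2,0, 0,0,0,0,0]' >/dev/null
python3 - <<'E'
from h import *
to(.56,.171,.232)
t=grab('top','t1');s=grab('scene','s1')
a=cv2.resize(t['color'][165:285,235:355,::-1],None,fx=3.3,fy=3.3,interpolation=2);b=cv2.resize(s['color'][190:320,265:395,::-1],None,fx=3,fy=3,interpolation=2)
c=np.zeros((400,800,3),np.uint8);c[:a.shape[0],:a.shape[1]]=a;c[:b.shape[0],405:405+b.shape[1]]=b
cv2.imwrite('pics/crop1.png',c)
E
```

```text
t 3.1 pos [0.6503 0.1411 0.2353] yaw x 0.177 F [-0.5  0.1 -0.2] shift cm [-8.36 -4.48  0.77]
```

View pics/crop1.png

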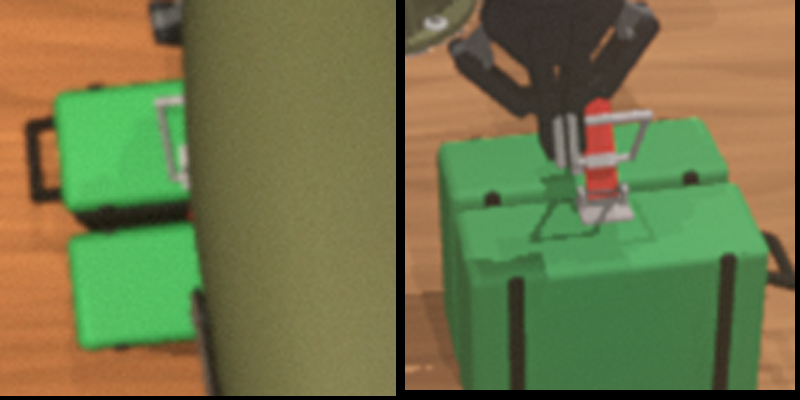

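The scene crop shows the fingertips at about crop (565,165), left of the loop, whose bar is at (615,118). The arm has fallen short in y and roll, so I'll check the joints.

```bash
python3 - <<'E'
from h import *
s=get_state();print(np.round(s['q'],3),np.round(s['tool_rot'],3))
d=pickle.load(open('s1.pkl','rb'))
u,v=proj(d,np.array(s['tool_pos']));print(405+(u-265)*3,(v-190)*3)
u,v=proj(d,np.array([.612,.178,.241]));print(405+(u-265)*3,(v-190)*3)
E
python3 -m creep '[0,0,-1,0,0, 0,0,-1,0,0,0,0,0,0,0]'; python3 -c "
from h import *
print(np.round(get_state()['q'],3))"
```

```text
[0.175 0.447 0.159 1.289 0.077 3.141] [[ 0.985  0.174 -0.02 ]
 [ 0.175 -0.982  0.074]
 [-0.007 -0.076 -0.997]]
560.69842548882 158.7170147016305
613.0019344585394 117.65107891072435
time: 3.5
tool_pos: [0.6505, 0.1535, 0.241]
tool_rot: [[0.982, 0.189, -0.02], [0.19, -0.978, 0.081], [-0.004, -0.084, -0.996]]
ft_force: [0.6, 0.1, -0.6]
gripper_width: 0.001
grasp_force: 0.0
[0.19  0.447 0.164 1.292 0.084 3.141]
```

```bash
python3 -m creep '[0,0,0,-1,-0.14, 0,0,0,-1,-0.14, 0,0,0,-1,-0.14, 0,0,0,0,-0.14, 0,0,0,0,-0.14, 0,0,0,0,-0.14, 0,0,0,0,-0.14, 0,0,0,0,-0.14, 0,0,0,0,-0.14, 0,0,0,0,-0.14, 0,0,0,0,-0.12, 0,0,0,0,0]'; python3 -c "
from h import *
to(.655,.179,.235);print(np.round(get_state()['q'],3))"
```

```text
time: 4.7
tool_pos: [0.6509, 0.1501, 0.2701]
tool_rot: [[-0.138, 0.99, -0.021], [0.987, 0.139, 0.08], [0.083, -0.01, -0.997]]
ft_force: [-0.3, 0.5, -0.5]
gripper_width: 0.001
grasp_force: 0.0
t 4.7 pos [0.6509 0.1501 0.2701] yaw x 1.71 F [-0.3  0.5 -0.5] shift cm [2.5  0.84 3.72]
[0.186 0.443 0.223 1.357 0.083 1.617]
```

```bash
python3 -m creep '[0,1.3,0.4,0,0.05, 0,1.2,0.4,0,0, 0,0,0,1.9,0, 0,0,0,1.9,0, 0,0,0,0,0]' | tail -3; python3 -c "
from h import *
to(.56,.171,.232)"
```

```text
ft_force: [-0.1, -0.7, -0.5]
gripper_width: -0.001
grasp_force: 0.0
t 5.2 pos [0.6536 0.1791 0.231 ] yaw x 1.659 F [-0.1 -0.7 -0.5] shift cm [ 0.03 -9.39  0.08]
```

```bash
python3 -m creep '[0,0,-1.3,0,0, 0,0,-1.3,0,0, 0,0,-1,0,0, 0,0,-1,0,0, 0,0,-1,0,0, 0,0,-1,0,0, 0,0,-1,0,0, 0,0,-1,0,0, 0,0,-0.5,0,0, 0,0,0,0,0, 0,0,0,0,0]' | sed -n 2p\;4p; python3 - <<'E'
from h import *
to(.49,.164,.232)
s=grab('scene','s2')
b=cv2.resize(s['color'][190:320,265:395,::-1],None,fx=4,fy=4,interpolation=2)
cv2.imwrite('pics/crop2.png',b)
E
```

```text
tool_pos: [0.5646, 0.1706, 0.2352]
ft_force: [0.8, -0.9, 0.7]
t 6.3 pos [0.5646 0.1706 0.2352] yaw x 1.659 F [ 0.8 -0.9  0.7] shift cm [-0.02 -7.49  0.42]
```

View pics/crop2.png

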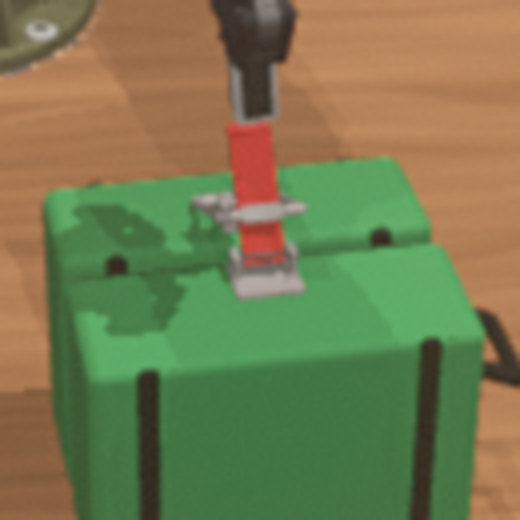

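The loop has tipped over: its bar lies beyond the lever at about crop (205,205). Next I'll move to the lid side, down behind the lever.

```bash
python3 -m creep '[0,0,-2,0,0, 0,0,-2,0,0, 0,0,-1.5,0,0, 0,0,0,0,0, 0,0,0,1.2,0, 0,0,0,1.2,0, 0,0,0,1.2,0, 0,0,0,0,0]' | sed -n 2p\;4p; python3 - <<'E'
from h import *
to(.5655,.171,.20)
s=grab('scene','s3')
b=cv2.resize(s['color'][190:320,265:395,::-1],None,fx=4,fy=4,interpolation=2)
cv2.imwrite('pics/crop3.png',b)
E
```

```text
tool_pos: [0.5076, 0.1682, 0.1971]
ft_force: [-0.2, -0.3, 0.1]
t 7.15 pos [0.5076 0.1682 0.1971] yaw x 1.659 F [-0.2 -0.3  0.1] shift cm [-0.21  5.78 -0.42]
```

View pics/crop3.png

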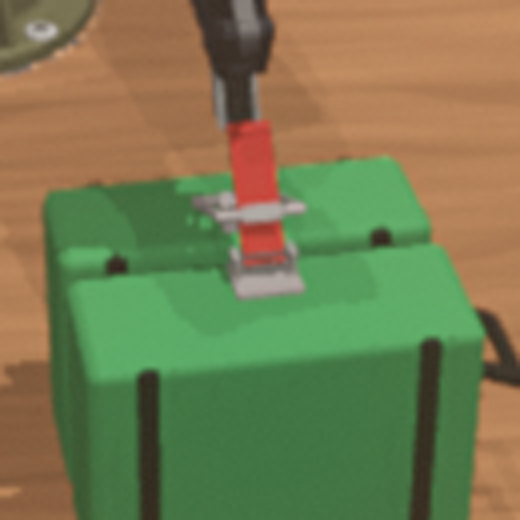

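The finger at about (238,100) stands behind the lever, whose tip is at (250,125). I'll push the lever to upright.

```bash
python3 -m creep '[0,0.3,1,0,0, 0,0,1,0,0, 0,0,1,0,0, 0,0,1,0,0, 0,0,1,0,0, 0,0,1,0,0, 0,0,1,0,0, 0,0,1,0,0]' | sed -n 2p\;4p; python3 -c "
from h import *
to(.5925,.1755,.205)"
```

```text
tool_pos: [0.5879, 0.1785, 0.198]
ft_force: [-5.2, -0.7, -1.0]
t 8.0 pos [0.5879 0.1785 0.198 ] yaw x 1.659 F [-5.2 -0.7 -1. ] shift cm [-0.28  0.42 -0.73]
```

```bash
python3 -m creep '[0,-0.1,1,0.1,0, 0,-0.1,1,0.5,0, 0,0,0.5,0.7,0, 0,0,0.4,0.8,0, 0,0,0.4,0.8,0]' | sed -n 2p\;4p; python3 - <<'E'
from h import *
to(.627,.178,.164)
s=grab('scene','s4')
b=cv2.resize(s['color'][190:320,265:395,::-1],None,fx=4,fy=4,interpolation=2)
cv2.imwrite('pics/crop4.png',b)
E
```

```text
tool_pos: [0.6215, 0.1821, 0.1688]
ft_force: [-0.6, 0.0, -0.6]
t 8.5 pos [0.6215 0.1821 0.1688] yaw x 1.659 F [-0.6  0.  -0.6] shift cm [-0.49  0.52  0.44]
```

View pics/crop4.png

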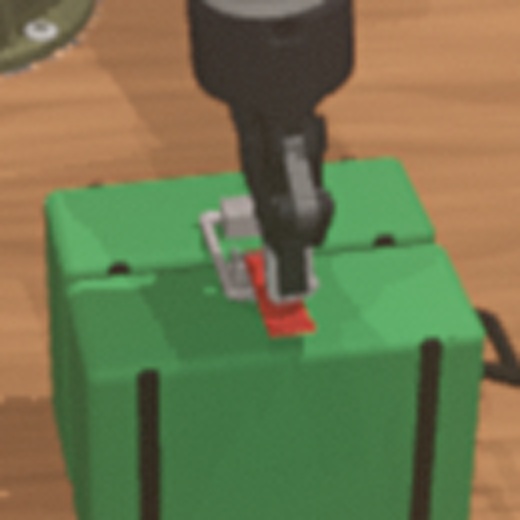

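The lever is down with its tip at (290,330), and the loop is around the keeper at (240,215). I'll press it flat, then lift off.

```bash
python3 -m creep '[0,-0.5,0.6,0,0, 0,0,0,0.4,0, 0,0,0,0.3,0, 0,0,0,0.3,0, 0,0,0,0,0]' | sed -n 2p\;4p; python3 -m creep '[0,0,0,-1,0, 0,0,0,-2,0, 0,0,0,-3,0, 0,0,0,-3,0, 0,0,0,-3,0,0,0,0,-3,0,0,0,0,-3,0,0,0,0,0,0]' | sed -n 2p\;4p;  python3 - <<'E'
from h import *
s=grab('scene','s5')
b=cv2.resize(s['color'][190:320,265:395,::-1],None,fx=4,fy=4,interpolation=2)
cv2.imwrite('pics/crop5.png',b)
E
```

```text
tool_pos: [0.6282, 0.1778, 0.1635]
ft_force: [-5.9, -4.9, 19.5]
tool_pos: [0.6324, 0.1641, 0.3435]
ft_force: [0.9, 0.4, 0.4]
```

View pics/crop5.png

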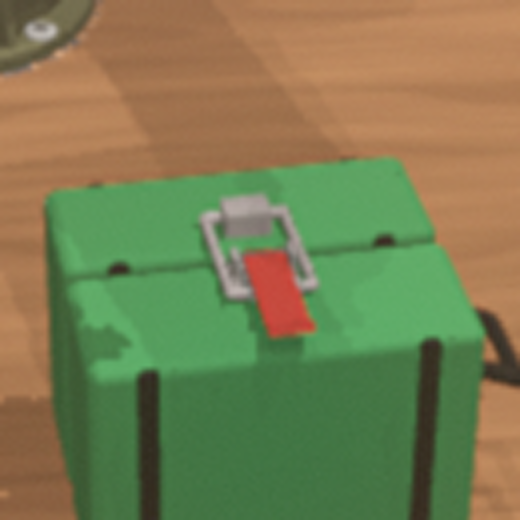

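The lid is shut, with the crossbar behind the keeper at (245,215). The red lever lies flat, its tip at (292,330), and the gripper is clear.

```bash
python3 -c "
from station import finish_job
print(finish_job())"
```

```text
the job is handed in; nothing more can be done
None
```

The green case is latched and the job is handed in: the loop is hooked behind the keeper, the red lever is pressed flat and the lid is shut. The arm went nowhere near the blue case or the bottle, though I took no final picture of either and the hand-in returned no verdict.

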